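# Find the high spot of a shaker spindle

## Robot

A 6-joint arm with a two-finger parallel gripper is mounted at the origin on the work surface. World frame = base frame: x ahead of the robot, y to its left, z up, the work surface at z = 0. Lengths are in mm, angles in rad, forces in N, time in s.
With the tool pointing down it reaches from about 425 to 1125 mm from the base axis. Payload 14.9 kg.
Tool frame: the origin (TCP) lies at the very end of the fingers, on their centre line; the grasp point (between the pads) lies 19 mm behind it; z points along the fingers, x is the direction in which the jaws open and shut, and the axes are right-handed (so a half turn about z gives the same grasp; the last joint's range is limited). The gripper opens to 91 mm and grips with 3 to 60 N. Pads are 32 mm wide; open, the fingers measure 118 mm over their backs; the gripper's body (76 mm by 178 mm) begins 60 mm behind the grasp point.
Start: joints at [-1.254, 0.379, 1.734, -0, 1.028, -0.033], TCP at [239.893, -657.624, 213.932] pointing down, gripper open.
Joint ranges: [-2.77, 2.77], [-0.74, 2.19], [0, 2.66], [-1.06, 4.2], [0.31, 2.87], [-3.08, 3.08]. Speed limits (rad/s): [1.89, 1.89, 2.39, 3.14, 3.14, 3.14].

## Interface

Orientations are given as a rotation vector (axis times angle).
In Python, from cell import r gives the robot as it stands.
- The arm moves only by the tool step_arm, never from a script. Its argument "increments" is a list of rows, each a list of 5 numbers: the opening, from 0 (shut) to 1 (fully open), then the shift along the world's x, y, z in mm, then the turn about the world's z in rad. In form: [[jaw, dx, dy, dz, roll], ...]. A call has 1 to 10 rows; each row is the pose to reach, as a shift and turn from the pose measured when the call began; what a row does not reach only later rows make up. A row lasts 1/10 s, in which the tool goes at most 50 mm and 8.59 degrees, less where a joint would pass 70% of its speed; a pose out of reach is approached as far as the arm can. A call with a gripper value outside its range is refused whole. The fingers move at their own pace and stop on an object; "squeeze" is the grip in N (left out, the last holds). Time passes only in rows, so rows that repeat a pose let the fingers close. It gives the time, the measured TCP pose, the force and the opening at its end, in the units of the state.
- r.get_state(): the state, without advancing time (a new reading comes with each control period).
- r.capture(name): name is "side" or "top"; returns (picture, depth): 384x512x3 uint8, blue, green, red; 384x512 float32, mm along the optical axis (not along the pixel's ray), 0 where there is no reading.
- r.camera_model(name): a dict with "fx", "fy", "cx", "cy" (pixels), "R" (3x3) and "t" (3): a world point X has camera coordinates R X + t. Camera axes: x right, y down, z forward; pixel columns grow to the right and rows downward; lengths in mm; the calibration is good to about 2 mm. A picture is of the moment at which its call begins. camera_model takes no time and is no camera call.
- r.hand_in(): hands the job in, once; it reports no verdict.
The state is a dict: "time": time; "qpos": joint angles; "joint_vel": joint speeds; "effort": joint torques, N m; "eef_pos": TCP position; "ee_rot": TCP orientation; "ft_force": force on the tool from outside, world axes, zero at the start; "wrist_torque": the same for the moment, N m; "width": finger opening in mm.
Only numpy, scipy, OpenCV 4.12 (cv2) and the standard library are available. Lean on these libraries where they do the work, as an engineer would, in place of code of your own. Each camera call takes 0.05 s, during which the arm holds its last target.

## Task

Take the black grip post and lower the dial indicator until its plunger bears on the collar and is pushed in by about 3 mm, and let go. Then turn the spindle in its V-blocks by the red crank handle to find the collar's high spot, and leave it turned so that the high spot is under the plunger, where the dial reads most, with the spindle seated in the vees and nothing held. Go gently: never press the plunger hard, keep the spindle down in its vees while turning it, and leave the other things alone.

Things in the scene. Friction and masses are not known exactly. Their poses are not given: they have to be found in the camera images.
- grip_post (a point): centre of the black upright grip post (16 mm thick, 55 mm tall; this point is 33 mm above its foot) at the far end of the blue indicator carriage; it goes up and down with the carriage. Axes as vee_mid. A fixed 16 mm steel column stands 42 mm from it on the dial's side, and comes through the carriage's top by as much as the carriage has been lowered; the round dial is centred 100 mm from the post, straight above the collar
- carriage (a joint): how far the indicator carriage has been lowered (m): 0 raised, 0.035 lowest. A stiff slide (about 9 N of friction, 0.3 kg) that stays where it is left. The plunger meets the collar at 0.012 to 0.017, depending on how the collar stands
- plunger (a joint): how far the plunger is pushed into the indicator (m): 0 free, 0.010 fully in against a hard stop. Spring: 1.2 N at first touch, 0.3 N more for each mm. The red needle of the dial, which faces up, turns clockwise from above by 0.5 rad for each mm, from pointing to -x of vee_mid
- plunger_tip (a point): the brass plunger, an upright 8 mm round pin under the dial, on the vertical through vee_mid: the lower tip of the plunger, where it touches the collar
- vee_mid (a point): fixed point 85 mm above the table: where the spindle's axis lies when seated, midway along the collar, under the plunger. Its y axis points along the spindle to the crank, z up; x points from the dial to the column and grip post
- crank_axis (a point): fixed point 118 mm from vee_mid along its y: the centre, on the spindle's axis, of the circle on which the crank pin's centre goes round (radius 36 mm, 85 mm above the table). Same axes. A path 1 or 2 mm off this circle pushes the spindle up out of the vees: give way to the force felt along the crank
- spindle_mid (a point): centre of the loose steel spindle (18 mm shaft, 172 mm long, about 0.93 kg in all), on its axis, midway along the collar; y along the spindle to the crank, z to the crank handle's side. The aluminium collar (24 mm wide, 22 mm radius) is fast on the shaft but 2.5 mm off-centre, its high spot at an unknown angle at least 45 degrees from the crank; its top stands 19.5 to 24.5 mm above the axis
- spindle: the same spindle with its collar, crank and flywheel; origin and axes as spindle_mid. Gravity and friction hold it as it is left. The dark flywheel (76 mm across, 12 mm thick, 36 mm from the collar's middle, away from the crank) runs true and is not measured
- crank_pin (a point): grip point on the red crank handle (1 mm outward of its middle), a 12 mm round sleeve 46 mm long that spins freely on the crank's pin, so it can be held fast; it lies parallel to the spindle, 36 mm off its axis, straight above it at the start; the 8 mm thick black crank arm is at its inner end (25 to 33 mm from this point). Nothing else is beyond the arm. It can go all the way round either way. Axes as spindle_mid
- dish: bystander: culture dish, 90 mm across, 16 mm high, origin under its centre
- spare_ring: bystander: aluminium ring, 44 mm across, 16 mm high, origin under its centre
- driver: bystander: screwdriver, 160 mm, lying
- tube_rack: bystander: rack of capped tubes, 100 x 200 mm, 82 mm high, origin under its centre
- reagent: bystander: amber bottle with blue cap, 84 mm across, 170 mm high, origin under its centre
- tip_box: bystander: blue and green box, 85 x 125 mm, 75 mm high, origin under its centre
- beaker: bystander: clear beaker, 70 mm across, 85 mm high, origin under its centre

How it is judged (in metres and radians):
On the way, in this order (a step that is already met when the one before it is completed fails the run):
1. the indicator is set: let go, plunger bearing on the collar and pushed in 1.7 to 4.3 mm (value of joint plunger between 0.0017 and 0.0043 m and contact force between plunger_c0 and spindle above 0.4 N and contact force between the fingers and anything else below 0.1 N), for 0.2 s.
2. then the crank is turned away from where it stood (pin moved 15 mm) (distance of crank_pin from where it was at the start of the episode above 0.015 m).
At the end, for the whole second after the job is handed in: Released and at rest: the plunger bears on the collar (over 0.4 N) with its tip at least 23.7 mm above the spindle axis (about 24.1 at the high spot, where it sinks in a little): the high spot is within about 30 degrees of it; spindle within 4.5 mm and 0.03 rad of its seat in the vees (z of plunger_tip in the frame of vee_mid above 0.0237 m and contact force between plunger_c0 and spindle above 0.4 N and distance between spindle_mid and vee_mid below 0.0045 m and angle between the y axis of spindle_mid and the y axis of vee_mid, either way round below 0.03 rad and linear speed of spindle below 0.01 m/s and angular speed of spindle below 0.05 rad/s); the robot touches nothing.
It fails at once if the plunger is pressed with more than 8 N (run against its stop) (contact force between plunger_c0 and spindle above 8 N).
It fails at once if the spindle is lifted more than 3 mm off its seat in the vees (z of spindle_mid in the frame of vee_mid above 0.003 m).
It fails at once if a bystander is moved more than 30 mm (distance of any of dish, spare_ring, driver, tube_rack, reagent, tip_box, beaker from where it was at the start of the episode above 0.03 m).
It also fails if it takes over 72 s, if anything falls off the work surface, if the arm or the gripper's body presses on something with over 40 N, if the wrist force passes 120 N, or if a joint passes its speed limit or range.

## Working session

There is one attempt and no reset: what is moved stays moved. The work goes in short steps, Python scripts to look and compute and a tool call to move; the robot and the scene stay as the last step left them, time stands still between calls to the robot, and variables do not carry over. Pictures are saved under pics/ and viewed, and the job is handed in when it is done.

Besides the shell and the picture viewer there is one more tool, called after "Emit:" by a JSON object that holds its "method" and its "body". step_arm: Moves the arm, as the interface text tells. Its arguments: {"type":"object","properties":{"increments":{"type":"array","items":{"type":"array","items":{"type":"number"}}},"squeeze":{"type":"number"}},"required":["increments"]}

```bash
mkdir -p pics
cat > h.py <<'E'
import numpy as np, cv2
from cell import r
def cap(n,f):
    p,d=r.capture(n); cv2.imwrite('pics/'+f+'.png',p); np.savez('pics/'+f+'.npz',p=p,d=d); return p,d
def w(n,u,v,z):
    m=r.camera_model(n); R=np.array(m['R']);t=np.array(m['t'])
    c=np.array([(u-m['cx'])/m['fx']*z,(v-m['cy'])/m['fy']*z,z]); return R.T@(c-t)
def pix(n,X):
    m=r.camera_model(n); c=np.array(m['R'])@np.array(X)+np.array(m['t'])
    return m['fx']*c[0]/c[2]+m['cx'],m['fy']*c[1]/c[2]+m['cy'],c[2]
def onz(n,u,v,h):
    a=w(n,u,v,0.);b=w(n,u,v,1000.); s=(h-a[2])/(b[2]-a[2]); return a+s*(b-a)
E
python3 - <<'E'
from h import *
print(r.get_state())
for n in('side','top'):
    cap(n,n+'0'); print(n,r.camera_model(n))
E
```

```text
{'time': 0.0, 'qpos': array([-1.25428390e+00,  3.79429362e-01,  1.73479796e+00, -9.32261497e-08,
        1.02849296e+00, -3.33000813e-02]), 'joint_vel': array([ 0.0012196 , -0.00052056,  0.0009797 , -0.00043227,  0.00061942,
       -0.0012992 ]), 'effort': array([ 4.59964751e-03, -7.63726330e+01, -4.34362578e+01,  6.52588299e-02,
        4.25364403e-02, -6.56804309e-05]), 'eef_pos': array([ 239.77242085, -657.21909754,  213.26520222]), 'ee_rot': array([-2.57355984e+00,  1.80059443e+00,  1.41647850e-03]), 'ft_force': array([ 0.40736883, -0.69859145, -0.7235097 ]), 'wrist_torque': array([0.01864203, 0.04425533, 0.00611187]), 'width': 91.56544350603326}
side {'fx': 451.18633027390416, 'fy': 451.18633027390416, 'cx': 254.22070794441467, 'cy': 196.1046733048253, 'R': array([[-0.71142167, -0.70261366,  0.01460317],
       [-0.5057113 ,  0.49740076, -0.70487485],
       [ 0.48799107, -0.50884824, -0.70918135]]), 't': array([ 413.1467115 ,  399.1498517 , 1261.35792255])}
top {'fx': 349.8053349669582, 'fy': 349.8053349669582, 'cx': 262.0630332102195, 'cy': 185.8835784525909, 'R': array([[ 0.02894575, -0.99950079, -0.01266144],
       [-0.99734547, -0.02803202, -0.06720276],
       [ 0.06681428,  0.01457306, -0.997659  ]]), 't': array([ -14.26891598,  575.51472246, 1206.0511604 ])}
```

View pics/side0.png

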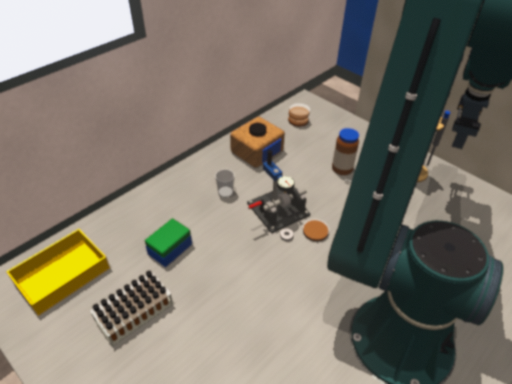

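View pics/top0.png

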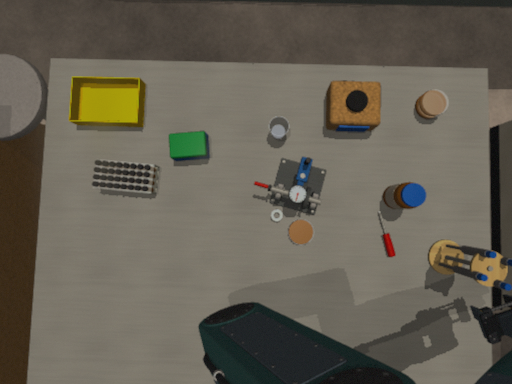

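Run:
```python
from h import *
a=cv2.imread('pics/top0.png')[145:225,240:340]; cv2.imwrite('pics/t0c.png',cv2.resize(a,None,fx=7,fy=7,interpolation=cv2.INTER_CUBIC))
a=cv2.imread('pics/side0.png')[150:245,235:330]; cv2.imwrite('pics/s0c.png',cv2.resize(a,None,fx=6,fy=6,interpolation=cv2.INTER_CUBIC))
```

```text
(no output)
```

View pics/t0c.png

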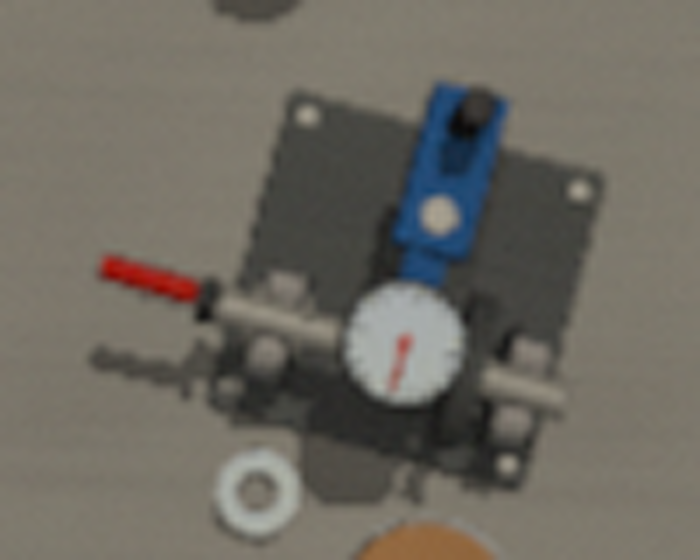

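View pics/s0c.png

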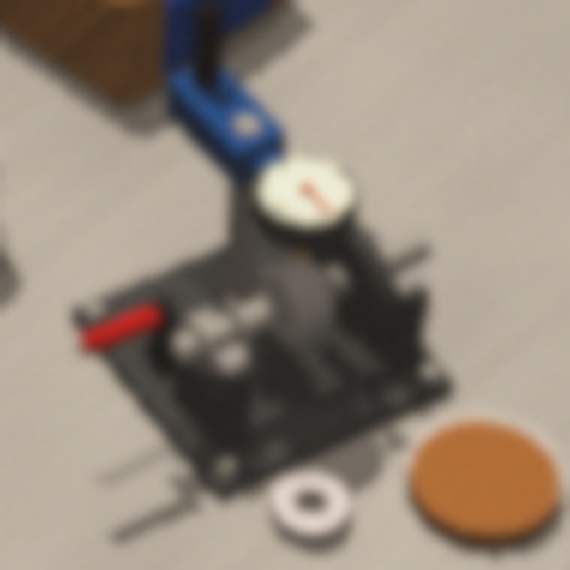

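Run:
```python
from h import *
np.set_printoptions(precision=1,suppress=True)
d=np.load('pics/top0.npz')['d']
for nm,u,v in [('dial',297.9,194),('post',307.7,160),('col',302.7,175.6),('h1',255.2,183.4),('hm',261.6,185),('h2',268,186.6),('shaftend',320,201.6),('sh',276,189.5),('foot',306.3,166.5),('bl1',301,182)]:
    z=d[int(round(v)),int(round(u))]; print(nm,z,w('top',u,v,float(z)))
d=np.load('pics/side0.npz')['d']
for nm,u,v in [('dial',235+305/6,150+190/6),('h1',235+90/6,150+338/6),('h2',235+157/6,150+316/6),('post',235+207/6,150+15/6),('postm',235+207/6,150+50/6)]:
    z=d[int(round(v)),int(round(u))]; print(nm,z,w('side',u,v,float(z)))
```

```text
dial 1070.5277 [ 543.7 -110.4  170.6]
post 1024.8047 [ 641.8 -132.3  222.7]
col 1072.0813 [ 600.5 -123.7  172.7]
h1 1119.5117 [575.9  22.8 125.6]
hm 1121.977 [571.6   2.2 122.6]
h2 1242.2759 [574.9 -18.7   1.9]
shaftend 1144.5175 [ 524.5 -189.9   94. ]
sh 1139.9442 [559.5 -44.8 103.1]
foot 1079.3981 [ 629.5 -134.7  167.1]
bl1 1080.7516 [ 581.5 -119.9  162.8]
dial 1464.277 [ 545.5 -106.9  165.9]
h1 1443.9175 [577.9  24.6 122.6]
h2 1454.4767 [563.4 -11.7 123.8]
post 1481.9995 [ 640.2 -127.   220.5]
postm 1493.8629 [ 636.5 -124.3  199.3]
```

Run:
```python
from h import *
from scipy.spatial.transform import Rotation as Ro
np.set_printoptions(precision=3,suppress=True)
M=Ro.from_rotvec(r.get_state()['ee_rot']).as_matrix(); print(M)
print('yaw jaw',np.arctan2(M[1,0],M[0,0]))
v=np.array([544.2,-108.8]);th=-.235;x=np.array([np.cos(th),np.sin(th)]);y=np.array([-x[1],x[0]])
print(v+100*x, v+118*y, th+np.pi/2)
# overlay check
for n,f in(('top','top0'),('side','side0')):
    p=cv2.resize(cv2.imread(f'pics/{f}.png'),None,fx=1,fy=1)
    x0,y0=(240,145) if n=='top' else (235,140)
    a=cv2.resize(p[y0:y0+95,x0:x0+100],None,fx=6,fy=6,interpolation=cv2.INTER_CUBIC)
    for P,z in((v+100*x,222),(v+100*x,167),(v+58*x,172),(v,170),(v+118*y,121),(v+96*y,121),(v+140*y,121),(v-80*y,85),(v+90*y,85)):
        u,q,_=pix(n,[*P,z]); cv2.drawMarker(a,(int((u-x0+.5)*6),int((q-y0+.5)*6)),(0,255,0),cv2.MARKER_CROSS,10,1)
    cv2.imwrite(f'pics/ov_{n}.png',a)
```

```text
[[ 0.343 -0.939 -0.   ]
 [-0.939 -0.343  0.001]
 [-0.001 -0.    -1.   ]]
yaw jaw -1.2209885589720846
[ 641.451 -132.084] [571.675   5.957] 1.3357963267948967
```

View pics/ov_top.png

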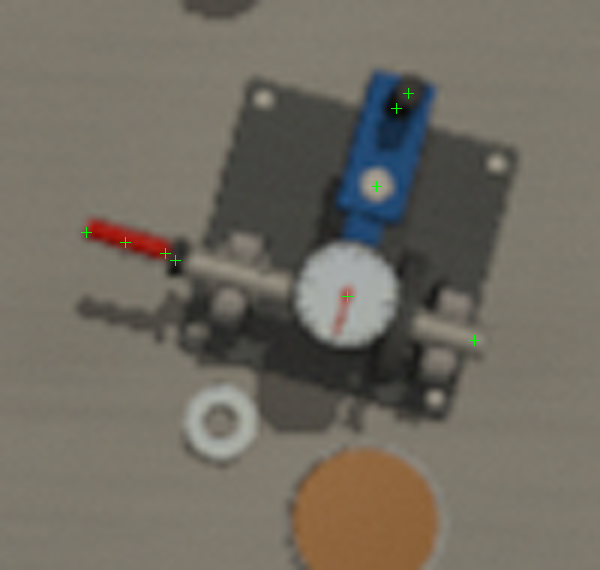

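View pics/ov_side.png

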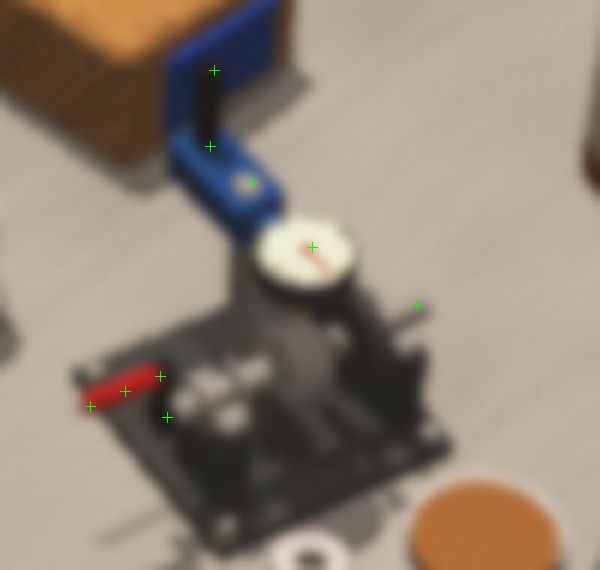

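Emit:
{"method": "step_arm", "body": {"increments": [[1,0,0,50,0],[1,40,50,60,-0.1],[1,80,100,60,-0.2],[1,120,150,60,-0.3],[1,160,200,60,-0.4],[1,200,250,60,-0.5],[1,235,300,60,-0.585],[1,265,345,60,-0.585],[1,300,390,60,-0.585],[1,330,430,60,-0.585]]}}

```text
time: 1.1
eef_pos: [515.1, -299.8, 273.3]
ee_rot: [-1.945, 2.466, 0.001]
ft_force: [-0.4, -1.0, -0.4]
width: 90.9
```

Emit:
{"method": "step_arm", "body": {"increments": [[1,30,40,0,0],[1,60,80,0,0],[1,95,125,0,0],[1,127.4,168.8,-5,0],[1,127.4,168.8,-10,0],[1,127.4,168.8,-10,0],[1,127.4,168.8,-10,0]]}}

```text
time: 1.8
eef_pos: [641.9, -131.5, 262.8]
ee_rot: [1.945, -2.467, -0.002]
ft_force: [-0.1, -0.6, -0.5]
width: 91.0
```

Run:
```python
from h import *
s=r.get_state(); print(s['eef_pos'],s['ft_force'],s['joint_vel'])
for n in('top','side'):
    p,d=cap(n,n+'1')
    x0,y0=(230,130) if n=='top' else (215,120)
    cv2.imwrite('pics/c1'+n+'.png',cv2.resize(p[y0:y0+110,x0:x0+120],None,fx=5,fy=5,interpolation=cv2.INTER_CUBIC))
```

```text
[ 641.85332498 -131.47218864  262.79873062] [-0.07668862 -0.58114767 -0.50512428] [-0.02061085 -0.01255662  0.00128898  0.00093073  0.00027264  0.00178455]
```

View pics/c1top.png

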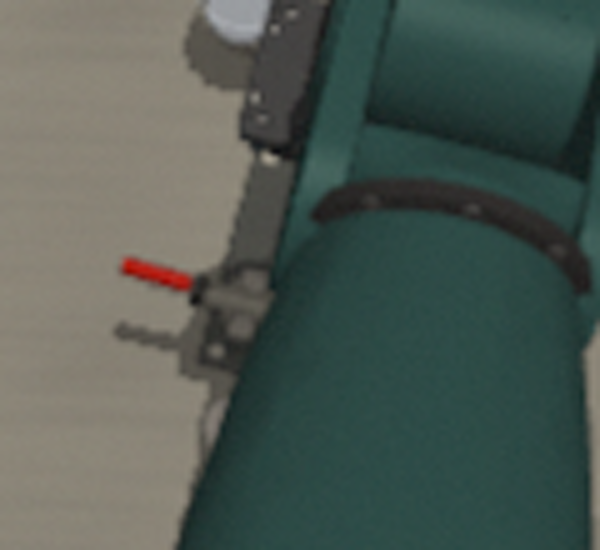

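View pics/c1side.png

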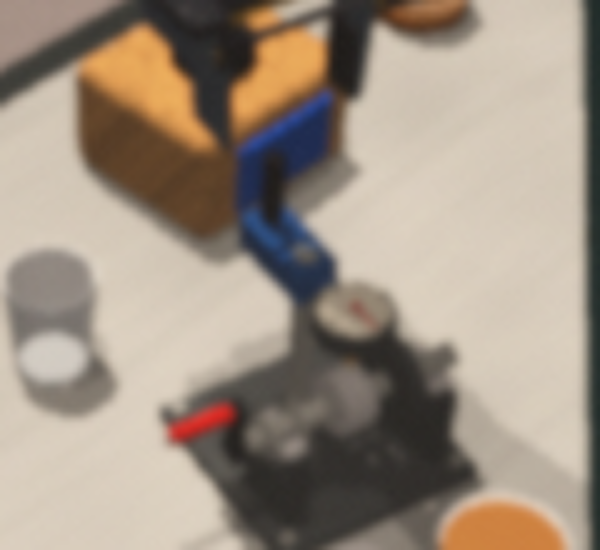

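Emit:
{"method": "step_arm", "body": {"increments": [[1,0.6,0.5,-30,0],[1,0.6,0.5,-60,0],[1,0.6,0.5,-80,0],[1,0.6,0.5,-81,0],[0,0.6,0.5,-81,0],[0,0.6,0.5,-81,0],[0,0.6,0.5,-81,0],[0,0.6,0.5,-81,0],[0,0.6,0.5,-81,0],[0,0.6,0.5,-81,0]], "squeeze": 30}}

```text
time: 2.9
eef_pos: [642.5, -131.7, 182.7]
ee_rot: [-1.943, 2.467, 0.001]
ft_force: [0.9, 0.3, 0.2]
width: 45.9
```

Emit:
{"method": "step_arm", "body": {"increments": [[0,0,0,0,0],[0,0,0,0,0],[0,0,0,0,0],[0,0,0,0,0],[0,0,0,0,0],[0,0,0,0,0],[0,0,0,0,0]]}}

```text
time: 3.6
eef_pos: [642.5, -131.8, 182.6]
ee_rot: [-1.944, 2.468, 0.001]
ft_force: [-1.8, -3.3, -0.4]
width: 15.7
```

Emit:
{"method": "step_arm", "body": {"increments": [[0,0,0,-1,0],[0,0,0,-3,0],[0,0,0,-5,0],[0,0,0,-7,0],[0,0,0,-9,0],[0,0,0,-11,0],[0,0,0,-12,0],[0,0,0,-12,0],[0,0,0,-12,0]]}}

```text
time: 4.5
eef_pos: [642.5, -131.9, 170.7]
ee_rot: [-1.944, 2.468, 0.0]
ft_force: [-1.5, -3.4, 3.9]
width: 15.2
```

```bash
cat > look.py <<'E'
import sys
from h import *
tag=sys.argv[1]; n=sys.argv[2] if len(sys.argv)>2 else 'side'
s=r.get_state(); print(s['time'],s['eef_pos'],s['ft_force'])
p,d=cap(n,tag)
x0,y0=(265,165) if n=='side' else (268,165)
if n=='side': a=p[y0:y0+50,x0:x0+50]; 
else: a=p[y0:y0+50,x0:x0+60]
cv2.imwrite('pics/d_'+tag+'.png',cv2.resize(a,None,fx=10,fy=10,interpolation=cv2.INTER_CUBIC))
E
python3 look.py s2
```

```text
4.5 [ 642.49990699 -131.88739902  170.74425283] [-1.48128831 -3.42314331  3.94518246]
```

View pics/d_s2.png

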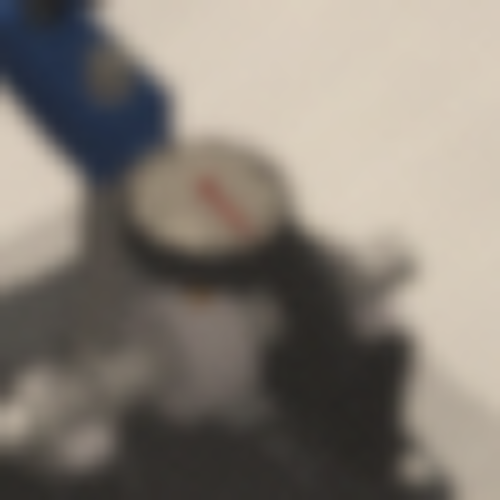

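Emit:
{"method": "step_arm", "body": {"increments": [[0,0,0,-1,0],[0,0,0,-2,0],[0,0,0,-3,0],[0,0,0,-4,0],[0,0,0,-4,0]]}}

```text
time: 5.05
eef_pos: [642.5, -131.9, 167.0]
ee_rot: [-1.944, 2.468, 0.0]
ft_force: [-3.3, -2.0, 5.2]
width: 15.5
```

```bash
python3 look.py s3
```

```text
5.05 [ 642.50818783 -131.88979524  166.96642112] [-3.26252444 -1.98065723  5.18861855]
```

View pics/d_s3.png

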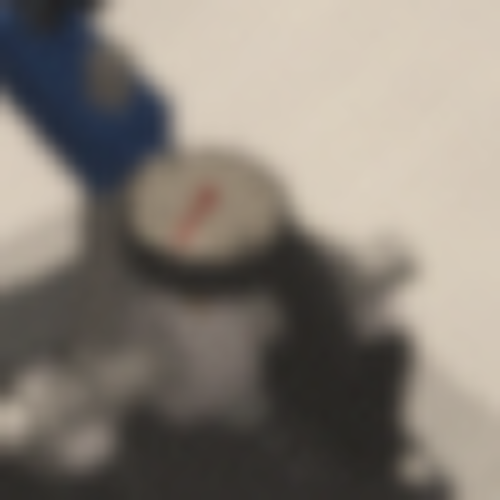

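```bash
cat >> h.py <<'E'
TH=-.235
def ang(n,p1,p2):
    "reading in rad from tail to tip (full pixel coords)"
    A=onz(n,*p1,155.);B=onz(n,*p2,155.); d=(B-A)[:2]
    phi=np.arctan2(d[1],d[0])  # clockwise from -x
    return ((TH+np.pi)-phi)%(2*np.pi), np.hypot(*d)
E
python3 - <<'E'
from h import *
f=lambda a:(265+a[0]/10,165+a[1]/10)
print(ang('side',f((203,180)),f((248,230))),ang('side',f((210,187)),f((180,240))))
E
```

```text
(np.float64(0.03304886107893035), np.float64(26.874688391243648)) (np.float64(0.9693669985487099), np.float64(27.242243051303916))
```

Emit:
{"method": "step_arm", "body": {"increments": [[0,0,0,-0.5,0],[0,0,0,-1.2,0],[0,0,0,-1.2,0],[0,0,0,-1.2,0]]}}

```text
time: 5.5
eef_pos: [642.5, -131.9, 166.1]
ee_rot: [-1.944, 2.468, 0.0]
ft_force: [-3.9, -1.7, 6.0]
width: 15.3
```

```bash
python3 look.py s4
```

```text
5.5 [ 642.54841683 -131.86938408  166.07841254] [-3.93858091 -1.68221754  6.02854956]
```

View pics/d_s4.png

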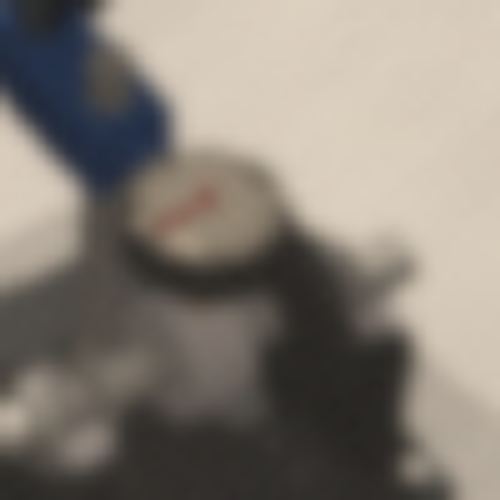

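Run:
```python
from h import *
f=lambda a:(265+a[0]/10,165+a[1]/10)
print(ang('side',f((215,193)),f((155,228))))
```

```text
(np.float64(1.4382745590175539), np.float64(26.260777730905488))
```

Emit:
{"method": "step_arm", "body": {"increments": [[0.5,0,0,0,0],[0.5,0,0,0,0],[0.5,0,0,0,0],[0.5,0,0,0,0],[0.5,0,0,0,0],[0.5,0,0,0,0],[0.5,0,0,0,0]]}}

```text
time: 6.25
eef_pos: [642.5, -131.9, 166.1]
ee_rot: [-1.944, 2.467, 0.0]
ft_force: [-0.1, 0.1, -0.8]
width: 45.6
```

```bash
python3 look.py s5
```

```text
6.25 [ 642.54231994 -131.86407384  166.0654881 ] [-0.06023042  0.13598052 -0.81284167]
```

View pics/d_s5.png

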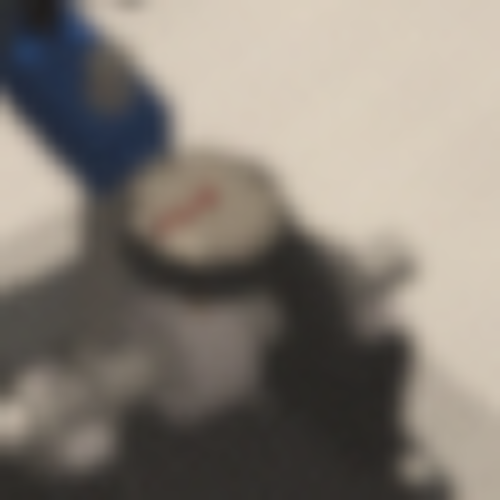

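Emit:
{"method": "step_arm", "body": {"increments": [[0.5,0,0,35,0],[0.5,0,0,70,0.1],[0.6,0,0,80,0.25],[0.7,-10,25,80,0.4],[0.7,-20,50,80,0.55],[0.7,-30,75,80,0.7],[0.7,-40,95,80,0.85],[0.7,-50,110,70,1.0],[0.7,-60,130,60,1.15],[0.7,-69,142,50,1.3]]}}

```text
time: 7.3
eef_pos: [573.0, 11.2, 215.8]
ee_rot: [-3.043, 0.778, 0.0]
ft_force: [-0.3, 0.5, 0.3]
width: 63.7
```

Emit:
{"method": "step_arm", "body": {"increments": [[0.7,0,0,-5,0.15],[0.7,0,0,-10,0.271],[0.7,0,0,-20,0.271],[0.7,0,0,-30,0.271],[0.7,0,0,-30,0.271]]}}

```text
time: 7.8
eef_pos: [572.2, 11.1, 184.2]
ee_rot: [-3.12, 0.365, 0.004]
ft_force: [-0.2, -0.0, 0.5]
width: 64.0
```

Run:
```python
from h import *
s=r.get_state(); print(s['eef_pos'],s['ft_force'],s['width'],2*np.arctan2(s['ee_rot'][1],s['ee_rot'][0]))
for n in('top','side'):
    p,d=cap(n,n+'6')
    x0,y0=(225,135) if n=='top' else (215,130)
    cv2.imwrite('pics/c6'+n+'.png',cv2.resize(p[y0:y0+100,x0:x0+110],None,fx=6,fy=6,interpolation=cv2.INTER_CUBIC))
```

```text
[572.17074578  11.07224525 184.1774753 ] [-0.22062816 -0.01714795  0.54012814] 63.969004795948926 6.05032822345795
```

View pics/c6top.png

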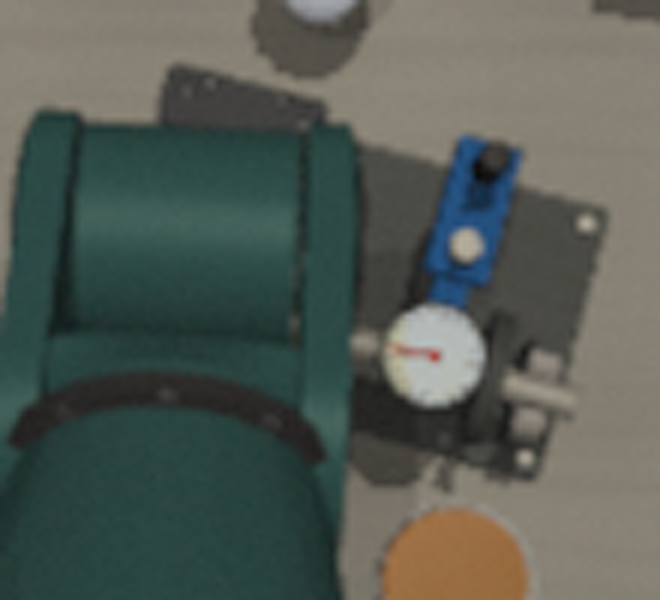

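View pics/c6side.png

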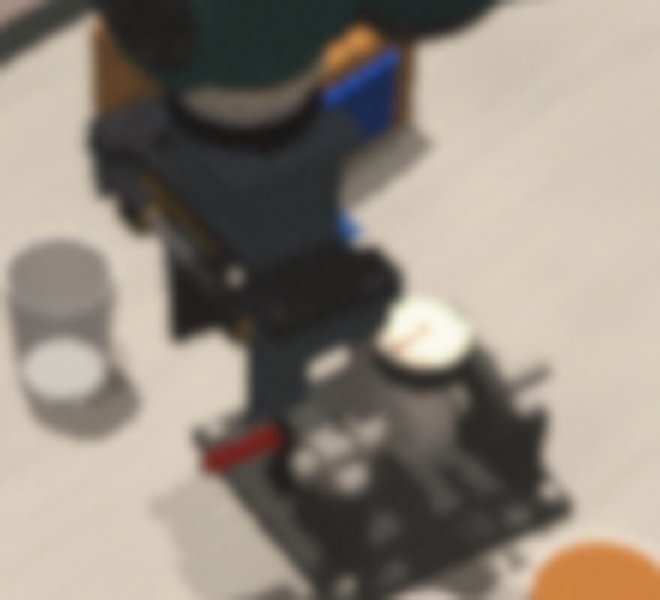

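Emit:
{"method": "step_arm", "body": {"increments": [[0.7,0.5,0,-30,0],[0.7,0.5,0,-60,0],[0.7,0.5,0,-78,0],[0.7,0.5,0,-82,0],[0.7,0.5,0,-82,0],[0.1,0.5,0,-82,0],[0.1,0.5,0,-82,0],[0.1,0.5,0,-82,0],[0.1,0.5,0,-82,0]], "squeeze": 8}}

```text
time: 8.8
eef_pos: [573.7, 11.1, 104.1]
ee_rot: [-3.12, 0.363, 0.0]
ft_force: [-0.2, -0.2, 0.5]
width: 34.4
```

Emit:
{"method": "step_arm", "body": {"increments": [[0.1,0,0,0,0],[0.1,0,0,0,0],[0.1,0,0,0,0],[0.1,0,0,0,0],[0.1,0,0,0,0],[0.1,0,0,0,0],[0.1,0,0,0,0],[0.1,0,0,0,0]]}}

```text
time: 9.6
eef_pos: [573.9, 11.1, 104.2]
ee_rot: [-3.12, 0.363, -0.0]
ft_force: [1.2, -0.4, 1.1]
width: 11.7
```

```bash
python3 look.py t7 top; python3 look.py s7
```

```text
9.6 [573.88327809  11.06302956 104.20075255] [ 1.15799664 -0.43098221  1.13443789]
9.65 [573.88028579  11.06597231 104.18722798] [ 1.64917378 -1.01178177  1.45181909]
```

View pics/d_t7.png

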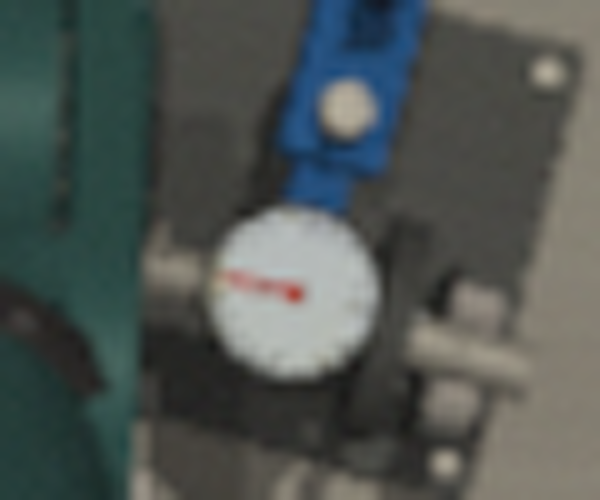

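View pics/d_s7.png

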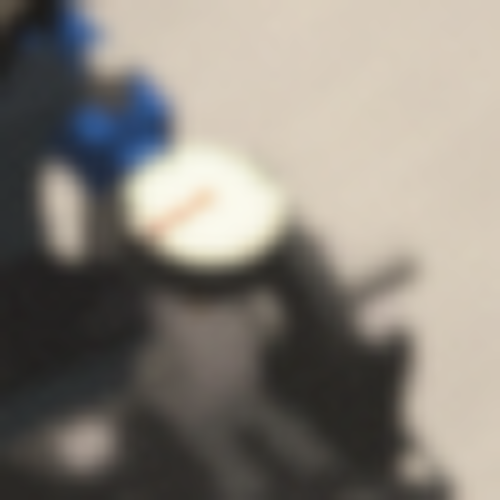

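```bash
cat > rd.py <<'E'
import sys
from h import *
tag=sys.argv[1]
s=r.get_state() 
p,d=cap('top',tag)
x0,y0=285,183
q=p[y0:y0+26,x0:x0+26].astype(float)
red=np.clip(q[...,2]-np.maximum(q[...,0],q[...,1])-25,0,None)
yy,xx=np.mgrid[0:26,0:26]
W=red.sum(); cx,cy=(red*xx).sum()/W,(red*yy).sum()/W
C=np.cov(np.vstack([xx.ravel(),yy.ravel()]),aweights=red.ravel()); ev,V=np.linalg.eigh(C); v=V[:,1]
# white dial centre
hub=np.array([297.4-x0,193.9-y0])
if v@(np.array([cx,cy])-hub)<0: v=-v
c=np.array([cx+x0,cy+y0])
a,_=ang('top',c,c+v*5)
print('t',s['time'],'tcp',s['eef_pos'].round(1),'F',s['ft_force'].round(1),'w',round(s['width'],1),'cen',c.round(1),'rad',round(a,2),'mm',round(a/.5,2))
b=np.concatenate([p[165:215,240:340]],0)
cv2.imwrite('pics/d_'+tag+'.png',cv2.resize(b,None,fx=7,fy=7,interpolation=cv2.INTER_CUBIC))
E
python3 rd.py t8
python3 - <<'E'
import numpy as np
th=-.235
for d in range(-120,121,15):
    f=np.radians(d); s=36*np.sin(f); print(d,(s*np.cos(th)).round(1),(s*np.sin(th)).round(1),(36*(np.cos(f)-1)).round(1))
E
```

```text
t 9.7 tcp [573.9  11.1 104.2] F [ 2.1 -1.5  2.3] w 11.8 cen [295.  193.3] rad 1.54 mm 3.09
-120 -30.3 7.3 -54.0
-105 -33.8 8.1 -45.3
-90 -35.0 8.4 -36.0
-75 -33.8 8.1 -26.7
-60 -30.3 7.3 -18.0
-45 -24.8 5.9 -10.5
-30 -17.5 4.2 -4.8
-15 -9.1 2.2 -1.2
0 0.0 -0.0 0.0
15 9.1 -2.2 -1.2
30 17.5 -4.2 -4.8
45 24.8 -5.9 -10.5
60 30.3 -7.3 -18.0
75 33.8 -8.1 -26.7
90 35.0 -8.4 -36.0
105 33.8 -8.1 -45.3
120 30.3 -7.3 -54.0
```

Emit:
{"method": "step_arm", "body": {"increments": [[0,3.1,-0.7,-0.1,0],[0,6.2,-1.5,-0.5,0],[0,9.1,-2.2,-1.2,0],[0,12,-2.9,-2.2,0],[0,14.8,-3.6,-3.4,0],[0,17.5,-4.2,-4.8,0],[0,17.5,-4.2,-4.8,0],[0,17.5,-4.2,-4.8,0]]}}

```text
time: 10.55
eef_pos: [591.7, 6.7, 99.4]
ee_rot: [-3.12, 0.363, -0.001]
ft_force: [2.9, -1.3, 2.3]
width: 11.5
```

```bash
python3 rd.py t9
```

```text
t 10.55 tcp [591.7   6.7  99.4] F [ 2.9 -1.3  2.3] w 11.5 cen [295.4 193.9] rad 1.14 mm 2.29
```

View pics/d_t9.png

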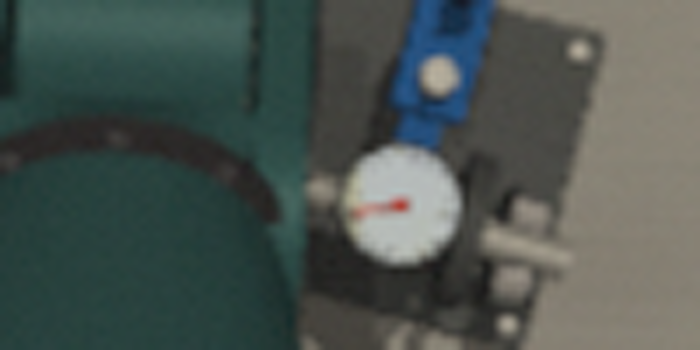

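Emit:
{"method": "step_arm", "body": {"increments": [[0,-5.5,1.3,2.6,0],[0,-11.5,2.7,4.2,0],[0,-17.6,4.2,4.8,0],[0,-23.8,5.7,4.3,0],[0,-29.6,7.1,2.6,0],[0,-35.1,8.4,0,0],[0,-35.1,8.4,0,0],[0,-35.1,8.4,0,0]]}}

```text
time: 11.4
eef_pos: [556.0, 15.4, 99.3]
ee_rot: [-3.12, 0.363, 0.0]
ft_force: [0.6, 2.6, -0.6]
width: 11.9
```

```bash
python3 rd.py t10
```

```text
t 11.4 tcp [556.   15.4  99.3] F [ 0.6  2.6 -0.6] w 11.9 cen [296.2 192.4] rad 2.4 mm 4.8
```

View pics/d_t10.png

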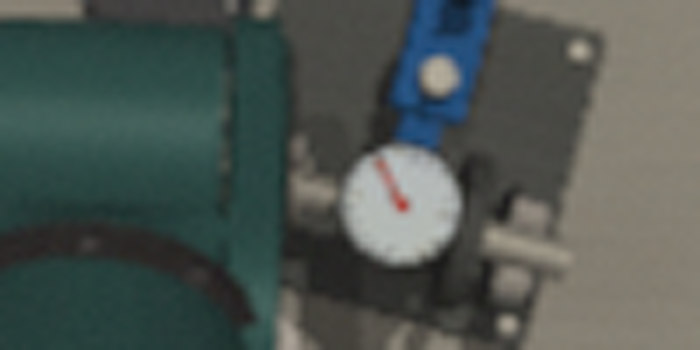

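Emit:
{"method": "step_arm", "body": {"increments": [[0,-2.6,0.6,-1.7,0],[0,-5,1.2,-3.6,0],[0,-7.3,1.7,-5.7,0],[0,-9.3,2.2,-8.1,0],[0,-11.2,2.7,-10.6,0],[0,-12.8,3.1,-13.2,0],[0,-12.8,3.1,-13.2,0],[0,-12.8,3.1,-13.2,0]]}}

```text
time: 12.25
eef_pos: [542.8, 18.5, 85.7]
ee_rot: [-3.12, 0.363, 0.002]
ft_force: [2.2, -0.5, -1.3]
width: 11.5
```

```bash
python3 rd.py t11
```

```text
t 12.25 tcp [542.8  18.5  85.7] F [ 2.2 -0.5 -1.3] w 11.5 cen [297.1 192.4] rad 3.08 mm 6.17
```

View pics/d_t11.png

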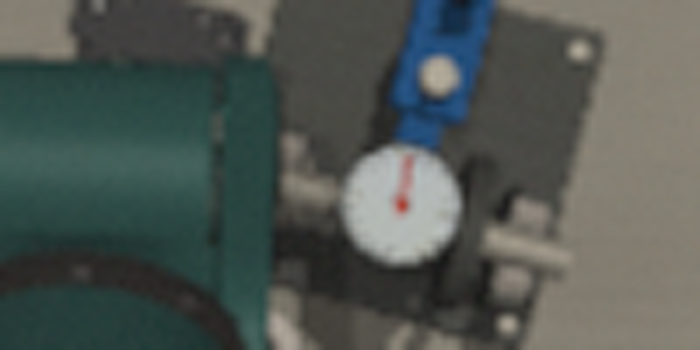

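Emit:
{"method": "step_arm", "body": {"increments": [[0,-0.8,0.3,-2.8,0],[0,-1.8,0.5,-5.5,0],[0,-2.6,0.7,-8.2,0],[0,-3.1,0.8,-11.2,0],[0,-3.5,0.9,-14.4,0],[0,-3.8,1,-17.5,0],[0,-3.8,1,-17.5,0],[0,-3.8,1,-17.5,0]]}}

```text
time: 13.1
eef_pos: [538.9, 19.5, 67.9]
ee_rot: [-3.12, 0.363, 0.002]
ft_force: [4.7, -0.8, -2.7]
width: 11.7
```

```bash
python3 rd.py t12
```

```text
t 13.1 tcp [538.9  19.5  67.9] F [ 4.7 -0.8 -2.7] w 11.7 cen [297.8 192. ] rad 3.38 mm 6.77
```

View pics/d_t12.png

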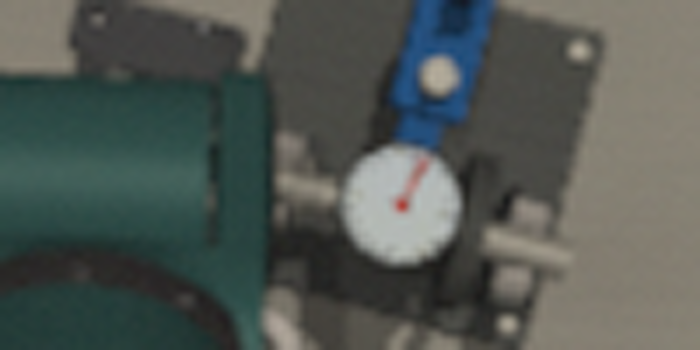

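Emit:
{"method": "step_arm", "body": {"increments": [[0,0.8,-0.2,0,0],[0,1.0,-0.3,-3.1,0],[0,1.4,-0.4,-6.2,0],[0,2.0,-0.5,-9.2,0],[0,2.9,-0.7,-12.2,0],[0,4.1,-1.0,-15,0],[0,5.5,-1.3,-17.7,0],[0,5.5,-1.3,-17.7,0],[0,5.5,-1.3,-17.7,0]]}}

```text
time: 14.05
eef_pos: [543.9, 18.1, 49.8]
ee_rot: [-3.12, 0.363, 0.004]
ft_force: [-2.8, 1.6, -2.3]
width: 11.7
```

```bash
python3 rd.py t13
```

```text
t 14.05 tcp [543.9  18.1  49.8] F [-2.8  1.6 -2.3] w 11.7 cen [297.9 192.1] rad 3.47 mm 6.95
```

View pics/d_t13.png

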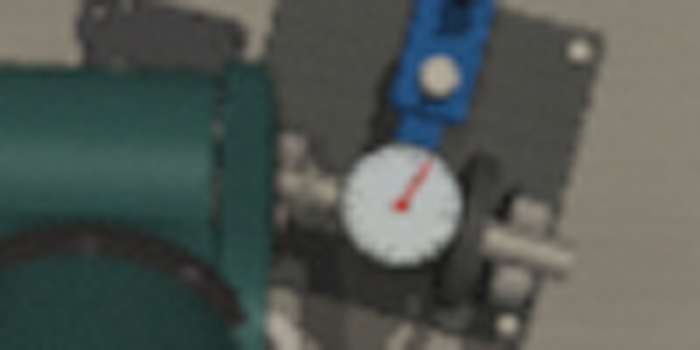

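Emit:
{"method": "step_arm", "body": {"increments": [[0,1.5,-0.4,-2.5,0],[0,3.2,-0.7,-4.9,0],[0,5.2,-1.1,-7.1,0],[0,7.5,-1.7,-9.2,0],[0,9.9,-2.2,-11.1,0],[0,12.5,-2.8,-12.8,0],[0,12.5,-2.8,-12.8,0],[0,12.5,-2.8,-12.8,0]]}}

```text
time: 14.9
eef_pos: [556.0, 15.3, 36.8]
ee_rot: [-3.12, 0.363, 0.005]
ft_force: [-2.7, 0.0, -4.2]
width: 12.0
```

```bash
python3 rd.py t14
```

```text
t 14.9 tcp [556.   15.3  36.8] F [-2.7  0.  -4.2] w 12.0 cen [297.9 192.5] rad 3.58 mm 7.15
```

View pics/d_t14.png

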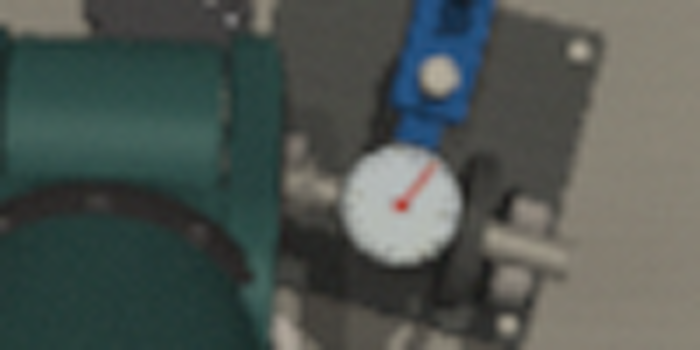

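Emit:
{"method": "step_arm", "body": {"increments": [[0.25,0,0,0,0],[0.25,0,0,0,0],[0.25,0,0,0,0],[0.25,0,0,0,0],[0.25,0,0,0,0]]}}

```text
time: 15.45
eef_pos: [556.4, 15.3, 37.1]
ee_rot: [-3.12, 0.363, 0.004]
ft_force: [0.0, 0.5, 0.0]
width: 22.7
```

```bash
python3 rd.py t15
```

```text
t 15.45 tcp [556.4  15.3  37.1] F [0.  0.5 0. ] w 22.7 cen [297.6 192.7] rad 3.42 mm 6.85
```

View pics/d_t15.png

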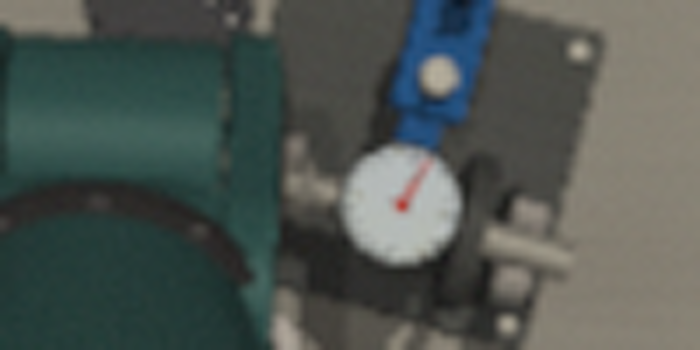

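Emit:
{"method": "step_arm", "body": {"increments": [[0,0,0,0,0],[0,0,0,0,0],[0,0,0,0,0],[0,0,0,0,0],[0,0,0,0,0]]}}

```text
time: 16.0
eef_pos: [556.1, 15.3, 36.9]
ee_rot: [-3.12, 0.363, 0.004]
ft_force: [-0.2, 1.1, -3.1]
width: 11.6
```

Emit:
{"method": "step_arm", "body": {"increments": [[0,-2.6,0.6,1.7,0],[0,-5,1.2,3.6,0],[0,-7.3,1.7,5.7,0],[0,-9.3,2.2,8.1,0],[0,-11.2,2.7,10.6,0],[0,-12.8,3.1,13.2,0],[0,-12.8,3.1,13.2,0],[0.25,-12.8,3.1,13.2,0],[0.25,-12.8,3.1,13.2,0],[0.25,-12.8,3.1,13.2,0]]}}

```text
time: 17.0
eef_pos: [542.9, 18.5, 49.8]
ee_rot: [-3.12, 0.363, 0.006]
ft_force: [0.3, 0.6, -0.3]
width: 22.3
```

Emit:
{"method": "step_arm", "body": {"increments": [[0.25,0,0,0,0],[0.25,0,0,0,0],[0.25,0,0,0,0]]}}

```text
time: 17.3
eef_pos: [542.8, 18.5, 49.7]
ee_rot: [-3.12, 0.363, 0.006]
ft_force: [0.3, 0.2, -0.1]
width: 22.5
```

```bash
python3 rd.py t16; python3 rd.py t16b
```

```text
t 17.3 tcp [542.8  18.5  49.7] F [ 0.3  0.2 -0.1] w 22.5 cen [297.6 192.6] rad 3.43 mm 6.85
t 17.35 tcp [542.8  18.5  49.7] F [ 0.2 -0.5  0.4] w 23.0 cen [297.6 192.6] rad 3.43 mm 6.85
```

View pics/d_t16.png

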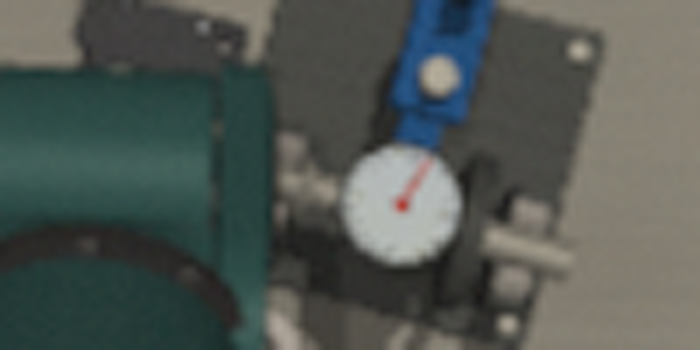

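Emit:
{"method": "step_arm", "body": {"increments": [[0,0,0,0,0],[0,0,0,0,0],[0,0,0,0,0],[0,0,0,0,0],[0,0,0,0,0]]}}

```text
time: 17.9
eef_pos: [543.3, 18.4, 50.0]
ee_rot: [-3.12, 0.363, 0.005]
ft_force: [3.9, -2.4, 0.5]
width: 11.9
```

Emit:
{"method": "step_arm", "body": {"increments": [[0,-1.4,0.3,2.8,0],[0,-2.6,0.6,5.7,0],[0,-3.5,0.8,8.7,0],[0,-4.2,1,11.7,0],[0,-4.6,1.1,14.9,0],[0,-4.7,1.1,18,0],[0,-4.7,1.1,18,0],[0.25,-4.7,1.1,18,0],[0.25,-4.7,1.1,18,0],[0.25,-4.7,1.1,18,0]]}}

```text
time: 18.9
eef_pos: [538.2, 19.6, 67.8]
ee_rot: [-3.12, 0.363, 0.006]
ft_force: [-0.1, -0.4, -0.0]
width: 22.8
```

Emit:
{"method": "step_arm", "body": {"increments": [[0.25,0,0,0,0],[0.25,0,0,0,0],[0.25,0,0,0,0]]}}

```text
time: 19.2
eef_pos: [538.1, 19.6, 67.7]
ee_rot: [-3.12, 0.363, 0.006]
ft_force: [-0.0, -0.3, -0.0]
width: 23.0
```

```bash
python3 rd.py t17; python3 look.py s17
python3 - <<'E'
import cv2
p=cv2.imread('pics/s17.png'); cv2.imwrite('pics/s17c.png',cv2.resize(p[150:250,225:335],None,fx=7,fy=6,interpolation=cv2.INTER_CUBIC))
E
```

```text
t 19.2 tcp [538.1  19.6  67.7] F [-0.  -0.3 -0. ] w 23.0 cen [297.1 192.8] rad 3.14 mm 6.29
19.25 [538.16637855  19.56396608  67.71926981] [ 0.27637894 -0.44553974 -0.35719447]
```

View pics/s17c.png

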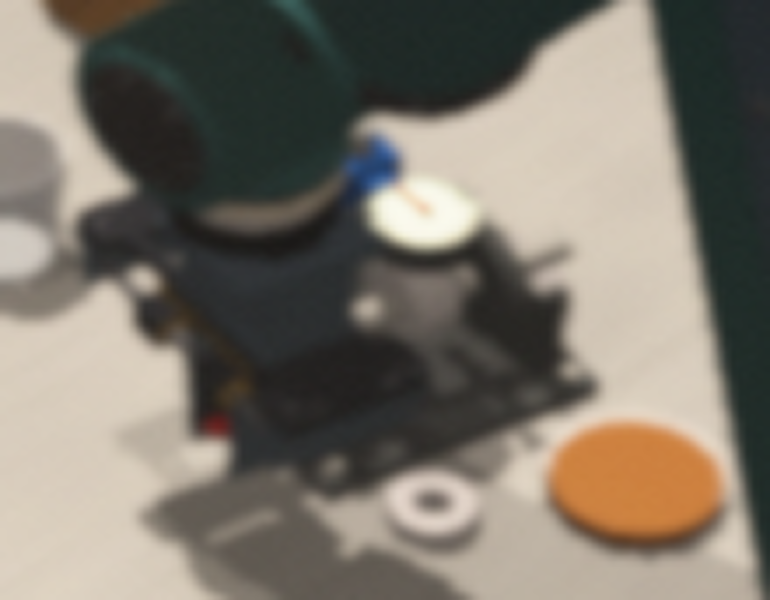

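Emit:
{"method": "step_arm", "body": {"increments": [[0,0,0,0,0],[0,0,0,0,0],[0,0,0,0,0],[0,0,0,0,0],[0,0,0,0,0]]}}

```text
time: 19.8
eef_pos: [539.8, 19.3, 68.4]
ee_rot: [-3.12, 0.363, 0.001]
ft_force: [6.4, -4.0, 0.0]
width: 11.7
```

Emit:
{"method": "step_arm", "body": {"increments": [[0,0.2,0,-3.8,0],[0,0.8,-0.2,-7.5,0],[0,1.7,-0.4,-11.1,0],[0,3.0,-0.7,-14.6,0],[0,4.7,-1.1,-18,0],[0,6.7,-1.6,-21.2,0],[0,9,-2.2,-24.1,0],[0,9,-2.2,-24.1,0],[0,9,-2.2,-24.1,0]]}}

```text
time: 20.7
eef_pos: [548.3, 17.1, 43.7]
ee_rot: [-3.12, 0.364, 0.003]
ft_force: [-3.2, 1.6, -4.6]
width: 11.6
```

Emit:
{"method": "step_arm", "body": {"increments": [[0.3,0,0,0,0],[0.3,0,0,0,0],[0.3,0,0,0,0],[0.3,0,0,0,0],[0.3,0,0,0,0]]}}

```text
time: 21.2
eef_pos: [548.5, 17.0, 43.9]
ee_rot: [-3.12, 0.363, 0.002]
ft_force: [1.3, 0.0, 0.5]
width: 27.5
```

```bash
python3 rd.py t18
```

```text
t 21.2 tcp [548.5  17.   43.9] F [1.3 0.  0.5] w 27.5 cen [297.4 192.9] rad 3.52 mm 7.04
```

Emit:
{"method": "step_arm", "body": {"increments": [[0.6,0,0,0,0],[0.6,0,0,0,0],[0.6,0,0,0,0],[0.6,0,0,0,0],[0.6,0,0,5,0],[0.6,0,0,20,0],[0.6,0,0,50,0],[0.6,0,0,90,0],[0.6,0,10,130,0],[0.6,0,30,170,0]]}}

```text
time: 22.25
eef_pos: [548.3, 46.7, 216.8]
ee_rot: [-3.12, 0.365, 0.001]
ft_force: [0.7, -0.4, 0.6]
width: 54.8
```

Emit:
{"method": "step_arm", "body": {"increments": [[0.6,-10,50,30,0],[0.6,-20,100,60,0],[0.6,-30,150,80,0],[0.6,-30,200,100,0],[0.6,-30,230,100,0],[0.6,-30,230,100,0],[0.6,-30,230,100,0]]}}

```text
time: 22.95
eef_pos: [517.9, 277.8, 317.9]
ee_rot: [-3.12, 0.362, -0.001]
ft_force: [0.5, -1.5, 0.2]
width: 54.6
```

```bash
python3 rd.py t19; python3 look.py s19
python3 - <<'E'
import cv2
p=cv2.imread('pics/s19.png'); a=cv2.resize(p[150:245,235:330],None,fx=6,fy=6,interpolation=cv2.INTER_CUBIC)
cv2.imwrite('pics/s19c.png',a)
E
```

```text
t 22.95 tcp [517.9 277.8 317.9] F [ 0.5 -1.5  0.2] w 54.6 cen [297.4 192.9] rad 3.52 mm 7.04
23.0 [517.89961897 276.55471928 317.29275369] [-0.02744946 -0.3058311   0.39002689]
```

View pics/s19c.png

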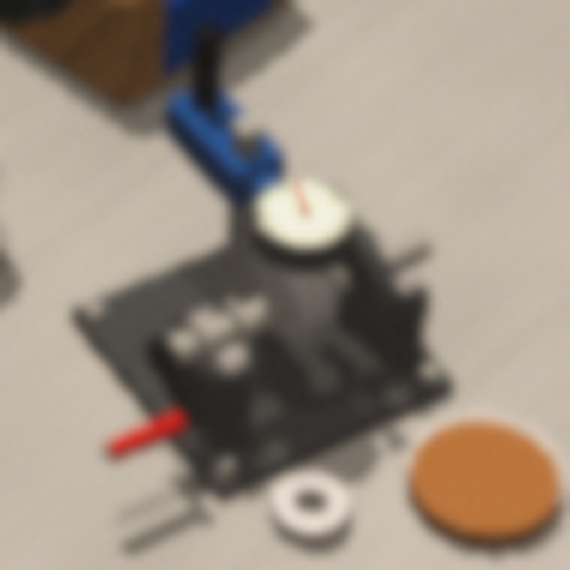

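View pics/d_t19.png

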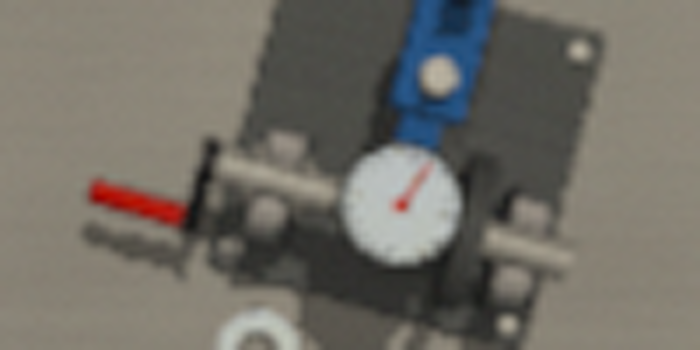

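Run:
```python
from h import *
a=np.load('pics/top0.npz')['p'];b=np.load('pics/t19.npz')['p']
s0=np.load('pics/side0.npz')['p'];s1=np.load('pics/s19.npz')['p']
I=np.vstack([cv2.resize(q[180:212,262:330],None,fx=9,fy=9,interpolation=cv2.INTER_CUBIC) for q in(a,b)])
cv2.imwrite('pics/cmp.png',I)
# profile along spindle axis, top
v=np.array([545.2,-107.5]);x=np.array([np.cos(TH),np.sin(TH)]);y=np.array([-x[1],x[0]])
for n,A,B in(('top',a,b),('side',s0,s1)):
  print(n)
  for nm,off,z in(('shaft',0,94),('shaft+4',4,92),('fly',0,123)):
    rng=range(-100,-14,2) if nm!='fly' else range(-56,-20,2)
    out=[]
    for Q in(A,B):
        g=cv2.cvtColor(Q,cv2.COLOR_BGR2GRAY).astype(np.float32)
        P=np.array([pix(n,[*(v+s*y+off*x),z])[:2] for s in rng],np.float32)
        out.append(cv2.remap(g,P[:,:1],P[:,1:],cv2.INTER_CUBIC).ravel().round().astype(int))
    print(nm,list(rng)[0]); print(out[0]);print(out[1])
```

```text
top
shaft -100
[116 116 116 116 115 114 113 120 131 137 138 137 138 140 141 140 138 139
 139 140 139 138 137 137 141 137 126 103  80  68  62  59  75 108 135 156
 163 168 171 172 171 169 170]
[129 130 130 130 130 137 147 154 155 152 150 150 153 155 156 155 153 154
 155 157 156 154 151 152 157 150 131  98  73  71  73  72  70  88 132 174
 187 190 187 189 190 190 189]
shaft+4 -100
[117 116 116 117 119 117 113 114 116 117 119 118 120 120 120 122 123 125
 123 122 120 119 120 122 127 124 110  88  70  64  66  58  74 110 139 148
 155 162 169 173 171 170 170]
[130 131 129 128 128 130 132 131 129 129 132 133 134 130 129 131 133 135
 134 134 132 130 131 133 139 133 117  95  79  74  77  71  74  92 130 159
 170 172 177 185 188 190 190]
fly -56
[136 135 135 138 141 135 115  90  69  66  60  65  97 136 150 161 164 169]
[152 149 148 152 157 144 117  89  71  74  72  71  80 116 153 177 181 183]
side
shaft -100
[177 176 177 178 178 177 176 174 173 172 172 171 171 170 170 171 170 168
 167 166 162 150 134 112  97  80  69  59  55  49  44  40  39  42  48  63
  78  93 102 103 101  97  95]
[186 186 186 187 186 186 184 182 180 179 179 179 179 178 178 179 178 178
 177 174 169 156 140 117  99  82  73  63  57  51  47  43  42  46  54  67
  80  88  92  90  88  87  88]
shaft+4 -100
[178 178 178 178 177 177 176 175 174 174 174 174 173 173 173 174 173 170
 168 161 152 134 116  96  81  70  62  58  50  44  39  38  40  45  56  68
  82  91  94  92  90  89  91]
[187 187 188 187 187 186 185 183 181 181 182 182 182 182 182 182 182 180
 176 167 158 140 121  98  83  73  65  59  51  46  42  41  44  50  60  69
  76  79  79  77  75  77  82]
fly -56
[180 180 179 178 177 173 167 157 143 122 101  80  65  52  46  40  38  39]
[188 189 189 189 186 181 173 161 148 130 117 113 119 130 140 154 163 178]
```

View pics/cmp.png

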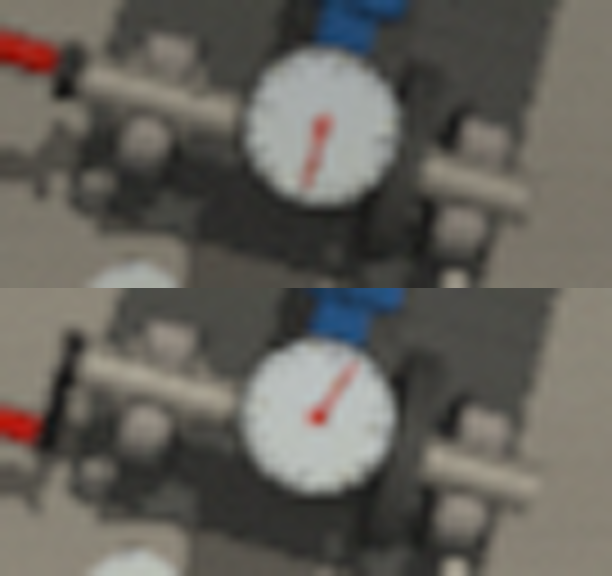

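Run:
```python
from h import *
np.set_printoptions(linewidth=200)
v=np.array([545.2,-107.5]);x=np.array([np.cos(TH),np.sin(TH)]);y=np.array([-x[1],x[0]])
for off in(-3,0,3):
 for z,rng in((94,range(-100,-70,1)),(94,range(60,100,1)),(123,range(-50,-22,1))):
  for f in('top0','t15','t19'):
    d=np.load(f'pics/{f}.npz')['d']
    P=np.array([pix('top',[*(v+s*y+off*x),z])[:2] for s in rng],np.float32)
    Z=cv2.remap(d,P[:,:1],P[:,1:],cv2.INTER_NEAREST).ravel()
    print(f,off,rng[0],np.array([w('top',*p,float(q))[2] for p,q in zip(P,Z)]).round().astype(int))
```

```text
top0 -3 -100 [ 3  3  3  1  1  1  1  1  1  1  3  3 92 94 94 94 94 93 93 93 95 95 95 89 93 93 93 94 94 94]
t15 -3 -100 [-1 -1 -1  2  2  2  2  3  3  3 93 93 92 93 93 93 93 93 93 93 93 93 93 96 97 97 97 96 96 96]
t19 -3 -100 [ 1  1  1 -4 -4 -4 -4 -3 -3 -3 94 94 92 93 93 93 93 92 92 92 90 90 90 92 90 90 90 93 94 94]
top0 -3 60 [ 90  90 101 103 103 103  93  93  93  91  91  91  92  92  92  92  95  95  95  92  92  92  92  98  98  98  94  94 127 100 100 100 100  -3  -2  -2  -2  -2  -1  -1]
t15 -3 60 [404 404 403 400 400 400 398 398 398 398 398 398 399 399 399 399 287 287 287 345 345 345 345 344 344 344 345 345 347 346 346 346 346 347 347 347 345 345 345 345]
t19 -3 60 [ 92  92 101 100 100 100  90  90  90  93  93  93  89  89  89  89  91  91  91  90  90  90  90  93  93  93  96  96  96  -1  -1  -1  -1   4   5   5   0   0   0   1]
top0 -3 -50 [ 96  90  90  90  91  91  91 118 118 123 123 123 123 123 123 123 123 168 168 168 168 171 171 171 170 170 170 167]
t15 -3 -50 [ 96  92  92  92  89  89  89 125 125 118 118 122 122 122 123 123 123 112 112 112 112 147 147 147 152 152 152 155]
t19 -3 -50 [ 92  91
[... 1799 characters left out ...]
399 399 399 396 396 395 389 389 389 389 392 392 392 393 393 393 279 279 269 269 349 349 349 347 347 347 347 348 348 348 347 347 347 348 348 348 348 346 346]
t19 3 60 [ 94  94  95  95  99  99 102  94  94  94  94  94  94  94  94  94  94  93  93  91  91  95  95  95  94  94  94  94  94  94  94  -2  -2  -1   0   0   0   0  -1  -1]
top0 3 -50 [ 94  94  90  90  90  90 124 124 124 122 123 124 121 122 122 122 167 167 167 168 168 168 169 168 168 168 168 168]
t15 3 -50 [ 91  91  94  94  94  94 124 124 124 120 120 121 121 122 122 122 122 122 122 152 152 153 155 154 154 157 157 157]
t19 3 -50 [ 89  89  89  89  89  89 122 122 122 122 122 125 123 123 123 123 121 121 121 149 149 149 154 153 153 150 150 150]
```

Run:
```python
from h import *
v=np.array([545.2,-107.5]);x=np.array([np.cos(TH),np.sin(TH)]);y=np.array([-x[1],x[0]])
def grid(z):
    G={}
    for a in range(262,330):
        for b in range(150,215):
            P=onz('top',a,b,z)[:2]-v; G[a,b]=(P@y,P@x)
    return G
for nm,z,s0,s1,o,thr in(('shaft end',92,-105,-78,5,50),('fly edge',110,-60,-30,24,None),('arm/shaft',92,70,110,5,50)):
  G=grid(z)
  for f in('top0','t11','t15','t19'):
    d=np.load(f'pics/{f}.npz')['d']; n=m=0
    for (a,b),(s,q) in G.items():
        if s0<s<s1 and abs(q)<o:
            h=w('top',a,b,float(d[b,a]))[2]; m+=1
            n+= h>(thr or 108)
    print(nm,f,m,n,'len',(s1-s0)*n/max(m,1))
```

```text
Traceback (most recent call last):
  File "h.py", line 12, in onz
    a=w(n,u,v,0.);b=w(n,u,v,1000.); s=(h-a[2])/(b[2]-a[2]); return a+s*(b-a)
                    ~^^^^^^^^^^^^^
  File "h.py", line 6, in w
    m=r.camera_model(n); R=np.array(m['R']);t=np.array(m['t'])
ValueError: time passes only in moves, steps and waits
```

Run:
```python
from h import *
import h
cm=r.camera_model('top'); 
class F: 
    def camera_model(self,n): return cm
h.r=F()
v=np.array([545.2,-107.5]);x=np.array([np.cos(TH),np.sin(TH)]);y=np.array([-x[1],x[0]])
def grid(z):
    G={}
    for a in range(262,330):
        for b in range(150,215):
            P=onz('top',a,b,z)[:2]-v; G[a,b]=(P@y,P@x)
    return G
for nm,z,s0,s1,o,thr in(('shaft end',92,-105,-78,5,50),('fly edge',110,-60,-30,24,None),('arm/shaft',92,70,110,5,50)):
  G=grid(z)
  for f in('top0','t11','t15','t19'):
    d=np.load(f'pics/{f}.npz')['d']; n=m=0
    for (a,b),(s,q) in G.items():
        if s0<s<s1 and abs(q)<o:
            hh=w('top',a,b,float(d[b,a]))[2]; m+=1
            n+= hh>(thr or 108)
    print(nm,f,m,n,'len',(s1-s0)*n/max(m,1))
```

```text
shaft end top0 24 10 len 11.25
shaft end t11 24 11 len 12.375
shaft end t15 24 11 len 12.375
shaft end t19 24 11 len 12.375
fly edge top0 139 68 len 14.676258992805755
fly edge t11 139 66 len 14.244604316546763
fly edge t15 139 66 len 14.244604316546763
fly edge t19 139 64 len 13.81294964028777
arm/shaft top0 38 32 len 33.68421052631579
arm/shaft t11 38 38 len 40.0
arm/shaft t15 38 38 len 40.0
arm/shaft t19 38 19 len 20.0
```

Run:
```python
from h import *
import h
cms={n:r.camera_model(n) for n in('top','side')}
class F: 
    def camera_model(self,n): return cms[n]
h.r=F()
v=np.array([545.2,-107.5]);x=np.array([np.cos(TH),np.sin(TH)]);y=np.array([-x[1],x[0]])
for n,f0,f1,box in(('top','top0','t19',(245,165,285,215)),('side','side0','s19',(240,190,280,235))):
  for f,z in((f0,121),(f1,61)):
    p=np.load(f'pics/{f}.npz')['p'].astype(float)
    a,b,c,e=box; q=p[b:e,a:c]; red=np.clip(q[...,2]-np.maximum(q[...,0],q[...,1])-20,0,None)
    yy,xx=np.mgrid[b:e,a:c]; W=red.sum(); P=onz(n,(red*xx).sum()/W,(red*yy).sum()/W,z)
    d=P[:2]-v; 
    C=onz(n,(red*xx).sum()/W,(red*yy).sum()/W,z)
    print(n,f,'s',d@y,'off',d@x)
  A,B=[cv2.cvtColor(np.load(f'pics/{f}.npz')['p'],cv2.COLOR_BGR2GRAY) for f in(f0,f1)]
  u,vv,_=pix(n,[*(v-86*y),90]); u=int(u);vv=int(vv)
  I=np.hstack([cv2.resize(q[vv-14:vv+14,u-14:u+14],None,fx=14,fy=14,interpolation=cv2.INTER_CUBIC) for q in(A,B)])
  cv2.imwrite(f'pics/e_{n}.png',I)
```

```text
top top0 s 115.77344589502306 off 1.6222255606520257
top t19 s 115.22416688602246 off -26.10814923110191
side side0 s 116.5302590239464 off 3.0257971999240416
side s19 s 114.4809454836285 off -24.02015970519697
```

View pics/e_top.png

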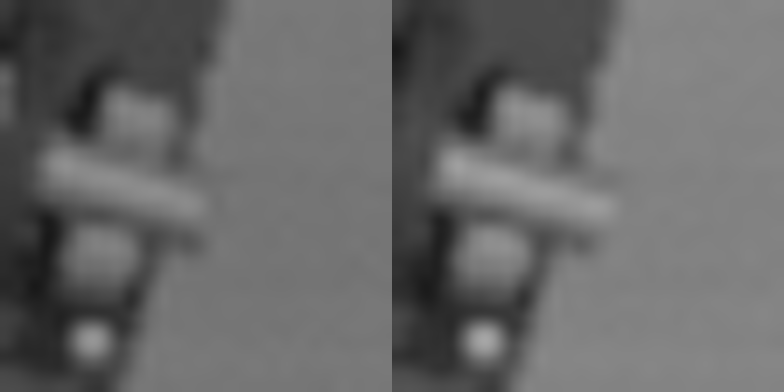

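View pics/e_side.png

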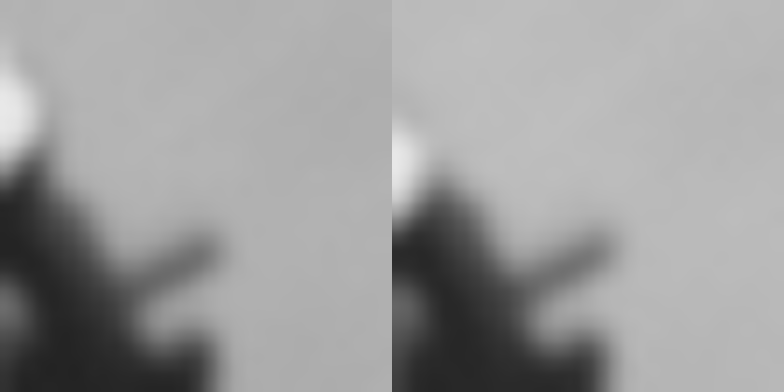

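Run:
```python
from h import *
import h
cm=r.camera_model('top'); 
class F: 
    def camera_model(self,n): return cm
h.r=F()
v=np.array([545.2,-107.5]);x=np.array([np.cos(TH),np.sin(TH)]);y=np.array([-x[1],x[0]])
def grid(z):
    return {(a,b):((P:=onz('top',a,b,z)[:2]-v)@y,P@x) for a in range(262,330) for b in range(150,215)}
for nm,z,s0,s1,o,thr in(('shaft end',92,-105,-70,8,60),('fly edge',112,-60,-36,26,106)):
  G=grid(z)
  for f in('top0','top6','t7','t8','t9','t10','t11','t12','t13','t14','t15','t16','t17','t18','t19'):
    d=np.load(f'pics/{f}.npz')['d']; n=m=0
    for (a,b),(s,q) in G.items():
        if s0<s<s1 and abs(q)<o:
            hh=w('top',a,b,float(d[b,a]))[2]; m+=1; n+= hh>thr
    print(nm,f,m,n,'edge',round(s1-(s1-s0)*n/m,2))
```

```text
shaft end top0 51 27 edge -88.53
shaft end top6 51 27 edge -88.53
shaft end t7 51 27 edge -88.53
shaft end t8 51 27 edge -88.53
shaft end t9 51 28 edge -89.22
shaft end t10 51 27 edge -88.53
shaft end t11 51 28 edge -89.22
shaft end t12 51 27 edge -88.53
shaft end t13 51 28 edge -89.22
shaft end t14 51 28 edge -89.22
shaft end t15 51 28 edge -89.22
shaft end t16 51 28 edge -89.22
shaft end t17 51 27 edge -88.53
shaft end t18 51 28 edge -89.22
shaft end t19 51 28 edge -89.22
fly edge top0 120 46 edge -45.2
fly edge top6 120 45 edge -45.0
fly edge t7 120 46 edge -45.2
fly edge t8 120 45 edge -45.0
fly edge t9 120 45 edge -45.0
fly edge t10 120 46 edge -45.2
fly edge t11 120 47 edge -45.4
fly edge t12 120 48 edge -45.6
fly edge t13 120 47 edge -45.4
fly edge t14 120 47 edge -45.4
fly edge t15 120 47 edge -45.4
fly edge t16 120 47 edge -45.4
fly edge t17 120 47 edge -45.4
fly edge t18 120 47 edge -45.4
fly edge t19 120 47 edge -45.4
```

Run:
```python
from cell import r
print(r.get_state()['joint_vel'].round(3), r.hand_in())
```

```text
the job is handed in; nothing more can be done
[-0.018  0.002  0.008  0.001 -0.002  0.001] None
```

I lowered the indicator, turned the crank to the collar's high spot, and handed the job in at about 23 s of the 72 s allowed. No verdict was reported.

- **Indicator:** I lowered it by the grip post and let go. The dial read about 2.9 mm from the side camera and 3.1 mm from the top camera, both inside the 1.7 to 4.3 mm band.
- **High spot:** I turned the crank both ways from upright. With the jaws open and the spindle seated, the dial read:

| Crank angle from the start (+ toward the grip post) | Dial reading (mm) |
|---|---|
| 0° | about 3.0 |
| −90° | 6.29 |
| −120° | 6.85 |
| −150° | 6.85 |

- **Final position:** These readings put the peak at about −132°. I left the crank there and pulled the arm clear. The dial read 7.04 mm just after release and again with the arm well away.

**Checks that disagreed or were weak:**
- **Mid-turn readings:** With the crank held, the dial read up to about 0.6 mm higher at −30° and −60° than the fitted curve, and about 0.3 mm higher at −150° than when seated. The grip was probably shifting or lifting the spindle slightly, so I relied mainly on the readings with the jaws open.
- **Sideways shift of the spindle:** The depth images show it moved under 1 mm along its axis. One brightness edge at the shaft end suggested about 4 mm, close to the 4.5 mm limit. The handle and side-camera checks gave 0 to 2 mm, so I judged the 4 mm figure a pixel effect.
- **Seating and bystanders:** I judged that the spindle is seated and straight by eye from the final pictures. The dish and ring looked undisturbed; I did not measure any of the bystanders.

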